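# Stock the display tray: tall bottle at the back, then the short can

## Task

Stock the empty shelf tray that has the yellow front edge: first set the amber glass bottle down gently, upright, in its back pocket (the one away from the yellow edge), and only then stand the short red can upright in its front pocket, so that you never reach over the can with the bottle. Do not tip the amber bottle over, and leave the green bottle in the other tray where it stands.

Things in the scene. Friction and masses are not known exactly. Their poses are not given: they have to be found in the camera images.
- amber_bottle_mid (a point): Centre (half-way up, on the axis) of the loose amber glass bottle, orange label, white cap; z up along it. 160 mm tall: body 54 mm across up to 80 mm above its foot, shoulders to 115 mm, then neck and cap 27-28 mm across, best gripped there from above (60 mm above this point). 0.34 kg. Stands on the table among like bottles (green, blue), axes at least 95 mm apart.
- red_can_mid (a point): Centre (half-way up, on the axis) of the loose short red can with white band and aluminium top; z up along it. 53 mm across, 90 mm tall, 0.17 kg; grip round the middle from above. Stands on the table, nearer the robot than the bottles, among like cans (lime, blue), axes at least 95 mm apart.
- tray: Empty fixed low tray with a yellow front edge, 204 long (x, from yellow edge to back, away from the robot), 90 wide (y), walls 16 high (mm). Origin: centre of its underside, on the table. Two pockets 82 x 82 inside, floors 4 above the table: back one at x=+57, front one at x=-57, y=0; a bridge 32 wide, 16 high between. A like, stocked tray with a grey edge stands beside it.
- stock_bottle_mid (a point): Centre (half-way up) of the green bottle, same shape and size as the amber one, already standing in the back pocket of the other, grey-edged tray (a short blue can stands in that tray's front pocket). To be left alone.

How it is judged (in metres and radians):
On the way, in this order (a step that is already met when the one before it is completed fails the run):
1. the amber bottle stands upright in the back pocket of the yellow-edged tray, let go (x of amber_bottle_mid in the frame of tray between 0.039 and 0.075 m and y of amber_bottle_mid in the frame of tray between -0.018 and 0.018 m and z of amber_bottle_mid in the frame of tray between 0.076 and 0.092 m and angle between amber_bottle_mid's own z axis and vertical below 0.175 rad and contact force between the fingers and amber_bottle below 0.2 N), for 0.2 s.
2. the red can stands upright in the front pocket, the bottle still standing behind it (x of amber_bottle_mid in the frame of tray between 0.039 and 0.075 m and y of amber_bottle_mid in the frame of tray between -0.018 and 0.018 m and z of amber_bottle_mid in the frame of tray between 0.076 and 0.092 m and angle between each of amber_bottle_mid, red_can_mid's own z axis and vertical below 0.175 rad and x of red_can_mid in the frame of tray between -0.075 and -0.039 m and y of red_can_mid in the frame of tray between -0.018 and 0.018 m and z of red_can_mid in the frame of tray between 0.041 and 0.057 m), for 0.2 s.
At the end, for the whole second after the job is handed in: The amber bottle stands in the back pocket and the red can in the front pocket of the yellow-edged tray: each centre within 18 mm of its pocket's centre along the tray and across it (anywhere inside the pocket counts), foot on the pocket floor within 8 mm, upright within 10 degrees (all of step 2); the robot touches nothing.
It fails at once if the amber bottle is tipped over (leans more than 40 degrees) (angle between amber_bottle_mid's own z axis and vertical above 0.7 rad).
It fails at once if the amber bottle is dropped into the pocket instead of set down (falls faster than 0.7 m/s within 35 mm of the floor, as from 25 mm or more) (linear speed of amber_bottle above 0.7 m/s and x of amber_bottle_mid in the frame of tray between 0.02 and 0.095 m and y of amber_bottle_mid in the frame of tray between -0.04 and 0.04 m and height (world z) of amber_bottle_mid below 0.119 m).
It fails at once if the green bottle in the other tray is moved by more than 30 mm (distance of stock_bottle_mid from where it was at the start of the episode above 0.03 m).
It also fails if it takes over 70 s, if anything falls off the work surface, if the arm or the gripper's body presses on something with over 40 N, if the wrist force passes 120 N, or if a joint passes its speed limit or range.

## Robot

A 6-joint arm with a two-finger parallel gripper is mounted at the origin on the work surface. World frame = base frame: x ahead of the robot, y to its left, z up, the work surface at z = 0. Lengths are in m, angles in degrees, forces in N, time in s.
With the tool pointing down it reaches from about 0.4 to 0.825 m from the base axis. Payload 7 kg.
Tool frame: the origin (TCP) lies at the very end of the fingers, on their centre line; the grasp point (between the pads) lies r.grip_depth behind it (r.grip_depth is the distance from the TCP to the grasp point, in m); z points along the fingers, y is the direction in which the jaws open and shut (so a half turn about z gives the same grasp; the last joint's range is limited). The gripper opens to 88 mm and grips with 3 to 60 N. Pads are 19 mm wide; open, the fingers measure 130 mm over their backs; the gripper's body (78 mm by 193 mm) begins 47 mm behind the grasp point.
Start: joints at [-49.383, 20.546, 0.682, 0, -70.136, -16.507], TCP at [0.276, -0.616, 0.227] pointing down, gripper open.
Joint ranges: [-176.03, 176.03], [-82.01, 121.73], [-58.28, 71.71], [-173.87, 95.51], [-174.79, -0.11], [-173.66, 173.66]. Speed limits (degrees/s): [136.94, 136.94, 172.46, 180, 180, 180].

## Interface

Orientations are given as [roll, pitch, yaw] about the fixed x, y, z axes, in that order (R = Rz(yaw) Ry(pitch) Rx(roll)).
In Python, from plant import r gives the robot as it stands. The module is installed in compiled form; this text tells all that it offers.
- The arm moves only by the tool step_arm, never from a script. Its argument "increments" is a list of rows, each a list of 3 entries, a list of its own where there are three numbers: the shift along the tool's x, y, z in m, then the turn, a rotation vector about the tool's x, y, z in rad, then the closure, from 0 (fully open) to 1 (shut). In form: [[[x, y, z], [wx, wy, wz], grip], ...]. A call has 1 to 10 rows; each row is the pose to reach, as a shift and turn from the pose commanded when the call began, along the tool's axes at that moment; what a row does not reach only later rows make up. A row lasts 1/10 s, in which the tool goes at most 50 mm and 8.59 degrees, less where a joint would pass 70% of its speed; a pose out of reach is approached as far as the arm can. A call with a gripper value outside its range is refused whole. The fingers move at their own pace and stop on an object; "force" is the grip in N (left out, the last holds). Time passes only in rows, so rows that repeat a pose let the fingers close. It gives the time, the measured TCP pose, the force and the opening at its end, in the units of the state.
- r.get_state(): the state, without advancing time (a new reading comes with each control period).
- r.capture(name): name is "scene" or "top" or "wrist"; returns a dict with "color" (480x640x3 uint8, red, green, blue), "intrinsics" (3x3 intrinsics, pixels), "rvec" (rotation vector, rad) and "tvec" (3), from world to camera coordinates, as OpenCV has them; the wrist camera has in their place "T_tool_cam" (4x4, takes a point from camera to tool coordinates, whose origin is the TCP and whose axes are the flange's). Camera axes: x right, y down, z forward; pixel columns grow to the right and rows downward; lengths in m; the calibration is good to about 2 mm. A picture is of the moment at which its call begins: read the wrist's pose just before it. There is no depth.
- r.close_job(): hands the job in, once; it reports no verdict.
The state is a dict: "time_s": time; "joints": joint angles; "qd": joint speeds; "joint_torque": joint torques, N m; "tcp_pos": TCP position; "eef_rot": TCP orientation; "contact_force": force on the tool from outside, world axes, zero at the start; "moment": the same for the moment, N m; "gripper_width": finger opening in m.
Only numpy, scipy, OpenCV 4.12 (cv2) and the standard library are available. Lean on these libraries where they do the work, as an engineer would, in place of code of your own. Each camera call takes 0.05 s, during which the arm holds its last target.

## Working session

There is one attempt and no reset: what is moved stays moved. The work goes in short steps, Python scripts to look and compute and a tool call to move; the robot and the scene stay as the last step left them, time stands still between calls to the robot, and variables do not carry over. Pictures are saved under pics/ and viewed, and the job is handed in when it is done.

Besides the shell and the picture viewer there is one more tool, called after "Call:" as name(argument=value, ...), one argument or row to a line, values as JSON. step_arm: Moves the arm, as the interface text tells. Its arguments: {"type":"object","properties":{"increments":{"type":"array","items":{"type":"array"}},"force":{"type":"number"}},"required":["increments"]}

```bash
mkdir -p pics; python3 - <<'E'
from plant import r
import cv2,numpy as np,pickle
s=r.get_state();print(s, r.grip_depth)
d={}
for n in("scene","top"):
    c=r.capture(n);d[n]=c;cv2.imwrite(f"pics/{n}0.png",c["color"][:,:,::-1]);print(n,c["intrinsics"],c["rvec"],c["tvec"])
pickle.dump(d,open("d0.pkl","wb"))
E
```

```text
{'time_s': 0.0, 'joints': array([-4.93812778e+01,  2.05896076e+01,  6.34397657e-01, -1.95613533e-02,
       -7.01345087e+01, -1.65072377e+01]), 'qd': array([-0.04966642, -0.04834325,  0.02748691,  0.03825601, -0.06681443,
       -0.0429325 ]), 'joint_torque': array([-2.27573255e-04, -5.82712948e+01,  2.93055761e+01,  6.99759588e+00,
        6.57204859e-03, -1.75033047e-04]), 'tcp_pos': array([ 0.27553175, -0.615683  ,  0.2256498 ]), 'eef_rot': array([ 1.79908754e+02, -7.86356400e-03, -1.55895171e+02]), 'contact_force': array([-0.27913672, -0.2919582 ,  0.13689734]), 'moment': array([0.03829908, 0.00013561, 0.01980653]), 'gripper_width': 0.08725763241345803} 0.0188
scene [[471.57551439   0.         323.98070072]
 [  0.         471.57551439 243.7953985 ]
 [  0.           0.           1.        ]] [ 1.64448504  1.60179857 -0.83778794] [ 0.02298048 -0.22630842  1.20741953]
top [[468.94161444   0.         317.26349007]
 [  0.         468.94161444 239.04328942]
 [  0.           0.           1.        ]] [ 2.18402345 -2.2081625   0.11277286] [-0.04753298  0.51953142  0.84373026]
```

View pics/scene0.png

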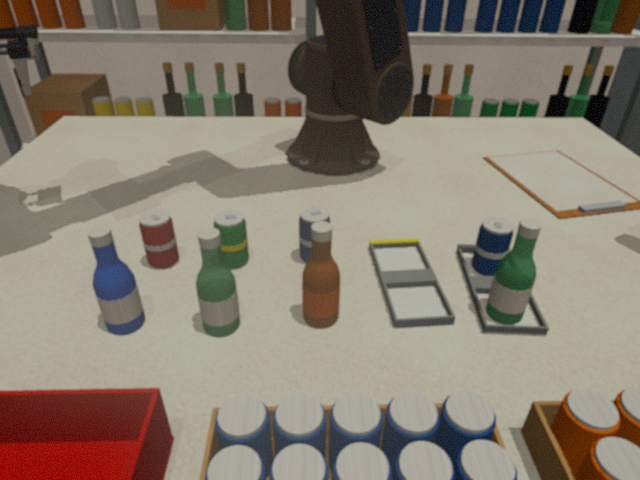

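View pics/top0.png

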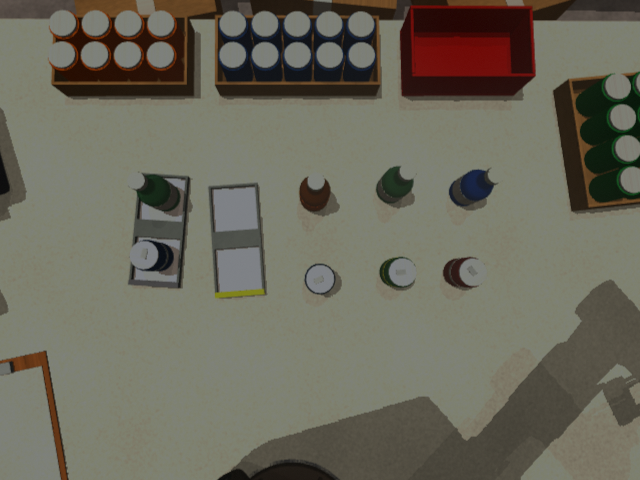

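```bash
python3 - <<'E'
import cv2,numpy as np,pickle
d=pickle.load(open("d0.pkl","rb"));im=d["top"]["color"][:,:,::-1]
a=cv2.resize(im[165:310,195:285],None,fx=4,fy=4,interpolation=cv2.INTER_NEAREST)
b=cv2.resize(im[165:215,285:345],None,fx=5.8,fy=5.8,interpolation=cv2.INTER_NEAREST)
c=cv2.resize(im[245:295,437:497],None,fx=5.8,fy=5.8,interpolation=cv2.INTER_NEAREST)
o=np.zeros((580,710,3),np.uint8);o[:,:360]=a;o[:290,360:708]=b;o[290:,360:708]=c
o=np.clip(o.astype(float)*1.4,0,255).astype(np.uint8)
cv2.imwrite("pics/crop0.png",o)
E
```

```text
(no output)
```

View pics/crop0.png

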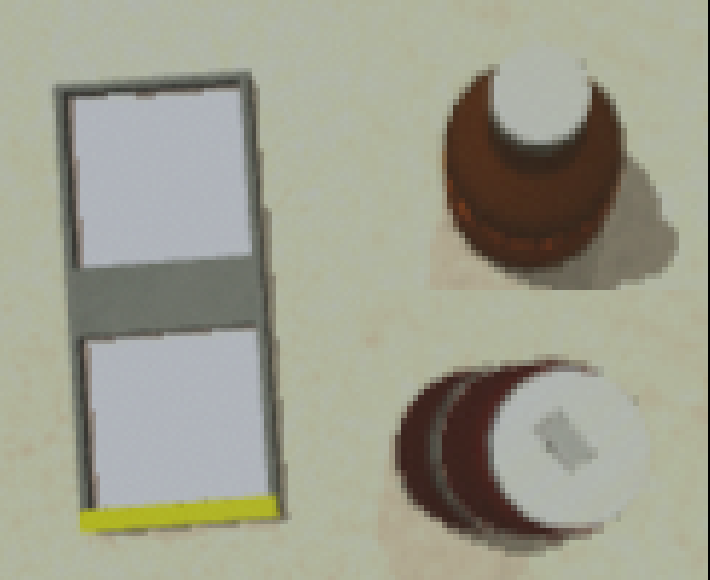

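```bash
cat > h.py <<'E'
import cv2,numpy as np
def ray(c,uv,T=None):
    K=c["intrinsics"];v=np.linalg.inv(K)@[uv[0],uv[1],1]
    if T is None:
        R=cv2.Rodrigues(np.array(c["rvec"],float))[0];return -R.T@np.ravel(c["tvec"]),R.T@v
    return T[:3,3],T[:3,:3]@v
def onz(c,uv,z,T=None):
    o,v=ray(c,uv,T);return o+v*(z-o[2])/v[2]
def pix(c,p):
    return cv2.projectPoints(np.array([p],float),np.array(c["rvec"],float),np.array(c["tvec"],float),c["intrinsics"],None)[0].ravel()
E
python3 - <<'E'
import pickle
from h import *
np.set_printoptions(precision=4,suppress=True)
d=pickle.load(open("d0.pkl","rb"));t=d["top"];s=d["scene"]
q=[onz(t,p,.016) for p in[(208.75,186.5),(257.5,183),(265.2,293.3),(215,298)]]
for x in q:print(x,pix(s,x))
C=sum(q)/4;ax=(q[0]+q[1]-q[2]-q[3])/2;print("C",C,np.linalg.norm(ax),np.linalg.norm(q[0]-q[1]),"yaw",np.degrees(np.arctan2(ax[1],ax[0])))
u=ax/np.linalg.norm(ax)
print("back",C+.057*u,"front",C-.057*u)
for n,p,z in(("amber",(316.2,181.7),.16),("can",(472.7,272.2),.09)):
    x=onz(t,p,z);print(n,x,"scene top",pix(s,x),"scene foot",pix(s,[x[0],x[1],0]))
for n,p,z in(("green",(402.5,173.5),.16),("lime",(402,267),.09),("lt blue can",(320,278),.09),("stockb",(137,181),.16),("stockcan",(145,254),.09)): print(n,onz(t,p,z))
im=s["color"][:,:,::-1]
a=cv2.resize(im[215:335,290:350],None,fx=4,fy=4);b=cv2.resize(im[200:275,135:185],None,fx=4,fy=4);c=cv2.resize(im[225:345,360:460],None,fx=4,fy=4)
o=np.zeros((480,240+200+360,3),np.uint8);o[:,:240]=a;o[:300,240:440]=b;o[:,440:800]=c[:,:360]
cv2.imwrite("pics/crop1.png",o)
E
```

```text
[0.6191 0.1469 0.016 ] [454.2228 315.6547]
[0.625  0.0567 0.016 ] [393.6472 319.2778]
[0.4207 0.0431 0.016 ] [368.5321 241.1205]
[0.4134 0.1345 0.016 ] [417.9121 238.5364]
C [0.5195 0.0953 0.016 ] 0.2054376175060388 0.09038496098525696 yaw 3.6234662140404805
back [0.5764 0.0989 0.016 ] front [0.4627 0.0917 0.016 ]
amber [ 0.598  -0.0488  0.16  ] scene top [321.3449 225.2122] scene foot [320.2207 315.6654]
can [ 0.4546 -0.3148  0.09  ] scene top [155.3137 216.4561] scene foot [164.9518 261.0798]
green [ 0.6102 -0.1842  0.16  ]
lime [ 0.4648 -0.1943  0.09  ]
lt blue can [ 0.4479 -0.0551  0.09  ]
stockb [0.601  0.2276 0.16  ]
stockcan [0.4915 0.2372 0.09  ]
```

View pics/crop1.png

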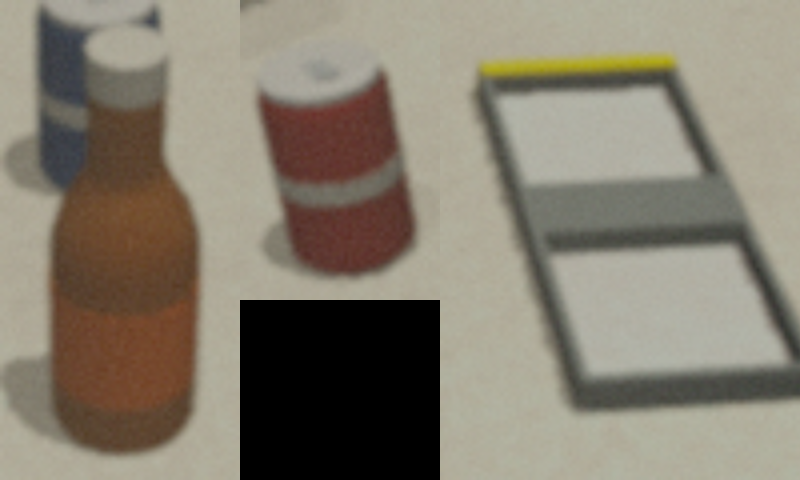

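```bash
cat >> h.py <<'E'
from scipy.spatial.transform import Rotation as Rn
def inc(s,p,yaw):
    R=Rn.from_euler("xyz",s["eef_rot"],degrees=True);G=Rn.from_euler("xyz",[180,0,yaw],degrees=True)
    print("t",s["time_s"],"pos",s["tcp_pos"],s["eef_rot"],"w",s["gripper_width"],"F",s["contact_force"])
    print("shift",R.inv().apply(np.array(p)-s["tcp_pos"]).round(4),"turn",(R.inv()*G).as_rotvec().round(4))
E
python3 - <<'E'
from h import *
from plant import r
inc(r.get_state(),[.598,-.0488,.227],-176.4)
E
```

```text
t 0.1 pos [ 0.27550858 -0.61572669  0.22573493] [ 1.79914582e+02 -8.58402294e-03 -1.55895501e+02] w 0.08767375116598866 F [-0.75510289 -0.95460042 -0.39593542]
shift [-0.5259  0.3858 -0.0008] turn [ 0.0014 -0.0004  0.3579]
```

Call:
step_arm(
  increments=[
    [[-0.526,0.386,0],[0.001,0,0.358],0],
    [[-0.526,0.386,0],[0.001,0,0.358],0],
    [[-0.526,0.386,0],[0.001,0,0.358],0],
    [[-0.526,0.386,0],[0.001,0,0.358],0],
    [[-0.526,0.386,0],[0.001,0,0.358],0],
    [[-0.526,0.386,0],[0.001,0,0.358],0],
    [[-0.526,0.386,0],[0.001,0,0.358],0],
    [[-0.526,0.386,0],[0.001,0,0.358],0],
    [[-0.526,0.386,0],[0.001,0,0.358],0],
    [[-0.526,0.386,0],[0.001,0,0.358],0],
  ],
)

```text
time_s: 1.1
tcp_pos: [0.5216, -0.1825, 0.2266]
eef_rot: [-179.9, 0.0, -176.4]
contact_force: [1.3, -1.1, -0.2]
gripper_width: 0.0877
```

```bash
python3 - <<'E'
from h import *
from plant import r
inc(r.get_state(),[.598,-.0488,.227],-176.4)
E
```

```text
t 1.1 pos [ 0.5215626  -0.18249665  0.22657227] [-1.79948610e+02  1.11460763e-02 -1.76394973e+02] w 0.08766354219624832 F [ 1.26125744 -1.10163368 -0.24730966]
shift [-0.0847  0.1286 -0.0005] turn [-0.0009  0.0002  0.0001]
```

Call:
step_arm(
  increments=[
    [[-0.05,0.08,0],[0,0,0],0],
    [[-0.05,0.08,0],[0,0,0],0],
    [[-0.05,0.08,0],[0,0,0],0],
    [[-0.05,0.08,0],[0,0,0],0],
    [[-0.05,0.08,0],[0,0,0],0],
    [[-0.05,0.08,0],[0,0,0],0],
  ],
)

```text
time_s: 1.7
tcp_pos: [0.5654, -0.1026, 0.2265]
eef_rot: [-179.9, -0.0, -176.5]
contact_force: [0.2, 0.7, 0.1]
gripper_width: 0.0873
```

```bash
python3 - <<'E'
from h import *
from plant import r
s=r.get_state()
inc(s,[.598,-.0488,.227],-176.4)
c=r.capture("wrist");cv2.imwrite("pics/w0.png",c["color"][:,:,::-1])
T=np.eye(4);T[:3,:3]=Rn.from_euler("xyz",s["eef_rot"],degrees=True).as_matrix();T[:3,3]=s["tcp_pos"]
import pickle;pickle.dump((c,T@c["T_tool_cam"]),open("w0.pkl","wb"));print(c["T_tool_cam"])
E
```

```text
t 1.7 pos [ 0.56541868 -0.10255316  0.22651163] [-1.79942130e+02 -4.87861985e-04 -1.76479175e+02] w 0.08732948979131955 F [0.20311534 0.73113415 0.08481517]
shift [-0.0358  0.0517 -0.0005] turn [-0.001  -0.     -0.0014]
[[ 3.38812470e-04 -9.68505736e-01 -2.48991014e-01  6.69975202e-02]
 [ 9.99999891e-01  4.08322965e-04 -2.27521064e-04 -3.51265341e-04]
 [ 3.22024205e-04 -2.48990910e-01  9.68505768e-01 -1.58096732e-01]
 [ 0.00000000e+00  0.00000000e+00  0.00000000e+00  1.00000000e+00]]
```

View pics/w0.png

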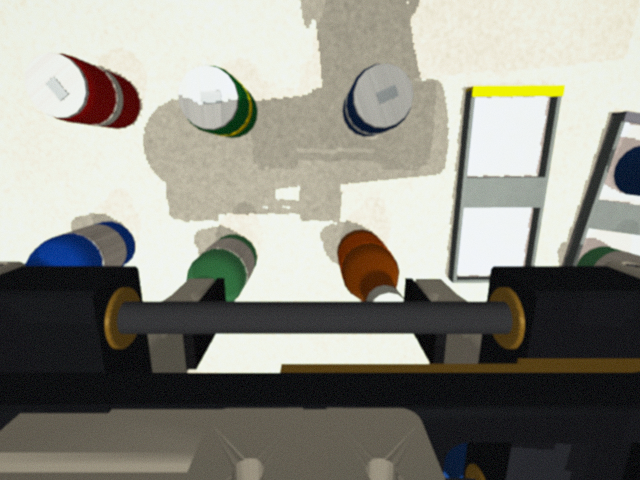

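```bash
python3 - <<'E'
from h import *
import pickle
c,T=pickle.load(open("w0.pkl","rb"))
for p in[(472,86.5),(564,86.5),(533,281),(449.5,281)]: print(onz(c,p,.016,T))
# bridge ends / can tops
print("can",onz(c,(59,86),.09,T))
E
```

```text
[0.42197656 0.04414957 0.016     ]
[0.41638764 0.13484353 0.016     ]
[0.61983662 0.14908329 0.016     ]
[0.62573659 0.05447861 0.016     ]
can [ 0.45707144 -0.3121115   0.09      ]
```

Call:
step_arm(
  increments=[
    [[-0.036,0.052,0],[0,0,0],0],
    [[-0.036,0.052,0],[0,0,0],0],
    [[-0.036,0.052,0],[0,0,0],0],
    [[-0.036,0.052,0],[0,0,0],0],
    [[-0.036,0.052,0],[0,0,0],0],
  ],
)

```text
time_s: 2.25
tcp_pos: [0.5981, -0.0483, 0.2265]
eef_rot: [-179.9, -0.0, -176.5]
contact_force: [0.6, 0.2, -0.0]
gripper_width: 0.0875
```

```bash
python3 - <<'E'
from h import *
from plant import r
s=r.get_state()
inc(s,[.598,-.0488,.227],-176.4)
c=r.capture("wrist");cv2.imwrite("pics/w1.png",c["color"][:,:,::-1])
c=r.capture("scene");cv2.imwrite("pics/s1.png",c["color"][:,:,::-1])
E
```

```text
t 2.25 pos [ 0.59810424 -0.04830132  0.2265042 ] [-1.79940438e+02 -1.93369951e-03 -1.76450402e+02] w 0.08745754590704283 F [ 0.6061061   0.24627248 -0.03903037]
shift [ 0.0001 -0.0005 -0.0005] turn [-0.001  -0.     -0.0009]
```

View pics/w1.png

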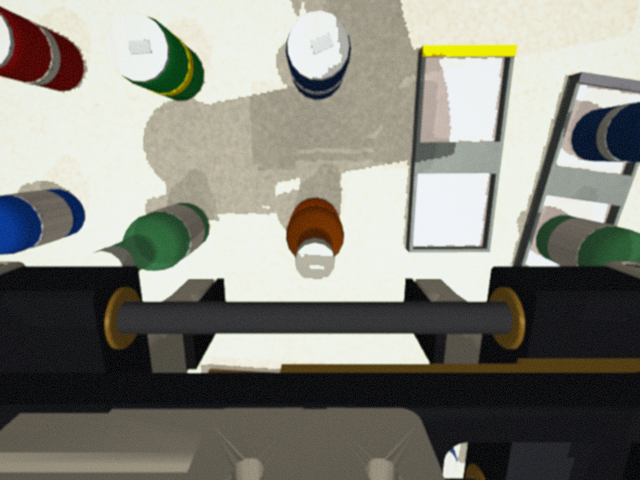

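View pics/s1.png

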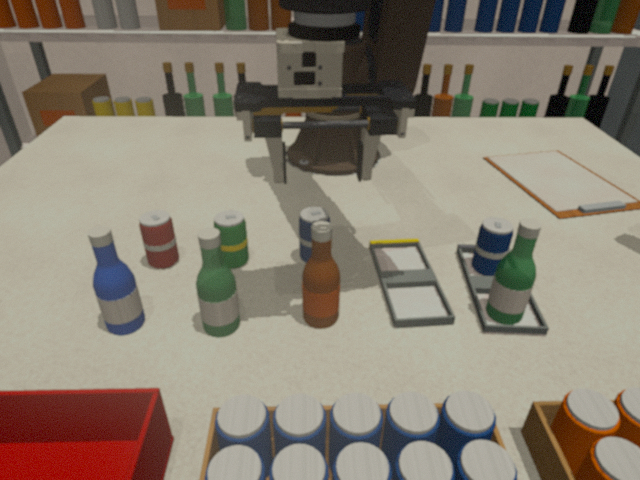

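Call:
step_arm(
  increments=[
    [[0,0,0.03],[0,0,0],0],
    [[0,0,0.06],[0,0,0],0],
    [[0,0,0.09],[0,0,0],0],
    [[0,0,0.105],[0,0,0],0],
    [[0,0,0.105],[0,0,0],0],
    [[0,0,0.105],[0,0,0],0],
  ],
)

```text
time_s: 2.95
tcp_pos: [0.5989, -0.0479, 0.1221]
eef_rot: [-179.9, 0.0, -176.4]
contact_force: [-0.0, 0.0, 0.0]
gripper_width: 0.0875
```

Call:
step_arm(
  force=20,
  increments=[
    [[0,0,0],[0,0,0],0.3],
    [[0,0,0],[0,0,0],0.5],
    [[0,0,0],[0,0,0],0.6],
    [[0,0,0],[0,0,0],0.65],
    [[0,0,0],[0,0,0],0.7],
    [[0,0,0],[0,0,0],0.8],
    [[0,0,0],[0,0,0],1],
    [[0,0,0],[0,0,0],1],
    [[0,0,0],[0,0,0],1],
    [[0,0,0],[0,0,0],1],
  ],
)

```text
time_s: 3.95
tcp_pos: [0.5986, -0.0476, 0.1214]
eef_rot: [-179.9, 0.0, -176.4]
contact_force: [0.1, -0.2, -1.1]
gripper_width: 0.0272
```

Call:
step_arm(
  force=30,
  increments=[
    [[0,0,0],[0,0,0],1],
    [[0,0,-0.005],[0,0,0],1],
    [[0,0,-0.015],[0,0,0],1],
    [[0,0,-0.025],[0,0,0],1],
    [[0,0,-0.035],[0,0,0],1],
    [[0,0,-0.045],[0,0,0],1],
    [[0,0,-0.055],[0,0,0],1],
    [[0,0,-0.06],[0,0,0],1],
    [[0,0,-0.06],[0,0,0],1],
    [[0,0,-0.06],[0,0,0],1],
  ],
)

```text
time_s: 4.95
tcp_pos: [0.5984, -0.0474, 0.1812]
eef_rot: [-180.0, -0.0, -176.4]
contact_force: [-0.8, 0.5, -5.0]
gripper_width: 0.0271
```

```bash
python3 - <<'E'
from h import *
from plant import r
s=r.get_state()
inc(s,[.577,.099,.182],-176.3)
c=r.capture("scene");cv2.imwrite("pics/s2.png",c["color"][:,:,::-1])
c=r.capture("wrist");cv2.imwrite("pics/w2.png",c["color"][:,:,::-1])
E
```

```text
t 4.95 pos [ 0.59843522 -0.04740525  0.18123589] [-1.79954455e+02 -5.12653735e-03 -1.76410652e+02] w 0.027076571662440534 F [-0.84747287  0.48868364 -5.00803827]
shift [ 0.0122  0.1475 -0.0009] turn [-0.0008 -0.0001 -0.0019]
```

View pics/s2.png

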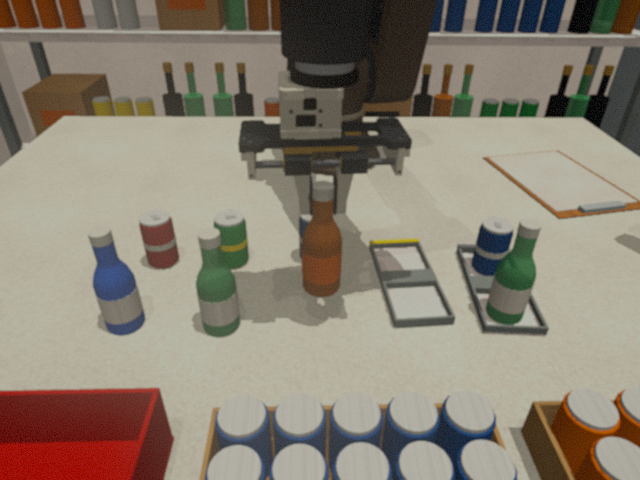

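View pics/w2.png

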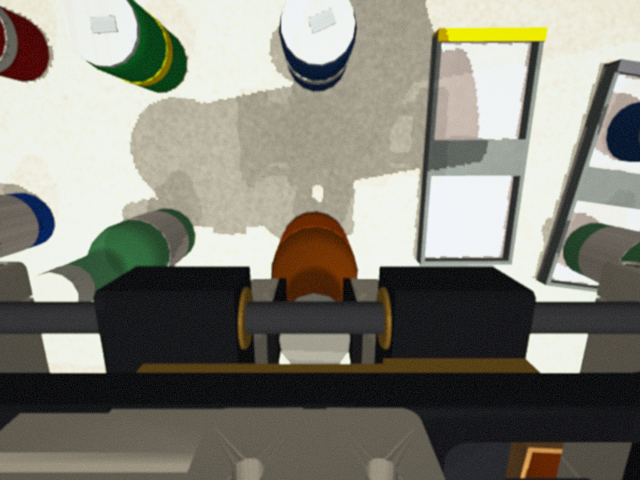

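Call:
step_arm(
  increments=[
    [[0.001,0.008,0],[0,0,0],1],
    [[0.002,0.024,0],[0,0,0],1],
    [[0.004,0.046,0],[0,0,0],1],
    [[0.006,0.07,0],[0,0,0],1],
    [[0.008,0.094,0],[0,0,0],1],
    [[0.01,0.118,0],[0,0,0],1],
    [[0.011,0.136,0],[0,0,0],1],
    [[0.012,0.146,0],[0,0,0],1],
    [[0.012,0.1475,0],[0,0,0],1],
    [[0.012,0.1475,0],[0,0,0],1],
  ],
)

```text
time_s: 6.05
tcp_pos: [0.5772, 0.0993, 0.1812]
eef_rot: [-179.9, -0.0, -176.4]
contact_force: [-0.8, -0.8, -2.7]
gripper_width: 0.0274
```

```bash
python3 - <<'E'
from h import *
from plant import r
s=r.get_state()
inc(s,[.577,.099,.182],-176.3)
c=r.capture("scene");cv2.imwrite("pics/s3.png",c["color"][:,:,::-1])
c=r.capture("top");cv2.imwrite("pics/t3.png",c["color"][:,:,::-1])
c=r.capture("wrist");cv2.imwrite("pics/w3.png",c["color"][:,:,::-1])
inc(r.get_state(),[.577,.099,.182],-176.3)
E
```

```text
t 6.05 pos [0.57724411 0.09927356 0.18124784] [-1.79935912e+02 -1.94640615e-03 -1.76362180e+02] w 0.02737397398068807 F [-0.75715438 -0.77555452 -2.74884444]
shift [ 0.0003 -0.0003 -0.0008] turn [-0.0011 -0.     -0.0011]
t 6.2 pos [0.57740792 0.09834318 0.18122651] [-1.79932637e+02 -4.80763662e-03 -1.76445574e+02] w 0.02724832038282018 F [-0.26391798 -0.37039601 -3.82929859]
shift [ 0.0004  0.0007 -0.0008] turn [-0.0012 -0.0001 -0.0025]
```

View pics/s3.png

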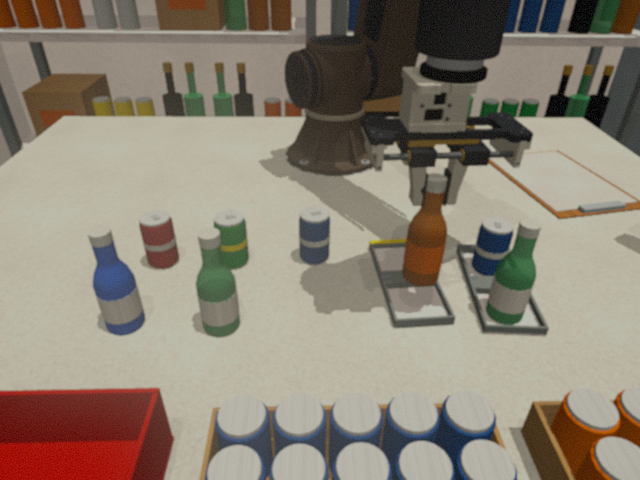

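View pics/w3.png

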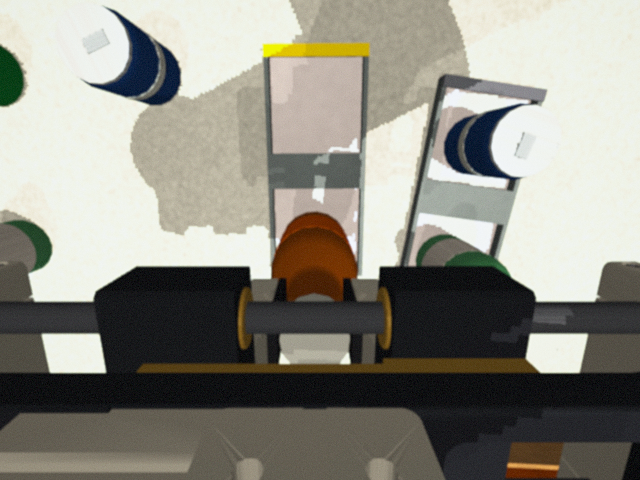

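Call:
step_arm(
  increments=[
    [[0,0,0.006],[0,0,0],1],
    [[0,0,0.014],[0,0,0],1],
    [[0,0,0.022],[0,0,0],1],
    [[0,0,0.03],[0,0,0],1],
    [[0,0,0.038],[0,0,0],1],
    [[0,0,0.044],[0,0,0],1],
    [[0,0,0.048],[0,0,0],1],
    [[0,0,0.051],[0,0,0],1],
    [[0,0,0.053],[0,0,0],1],
    [[0,0,0.053],[0,0,0],1],
  ],
)

```text
time_s: 7.2
tcp_pos: [0.5774, 0.099, 0.1282]
eef_rot: [-179.9, 0.0, -176.4]
contact_force: [-0.6, 0.8, -3.7]
gripper_width: 0.027
```

Call:
step_arm(
  increments=[
    [[0,0,0.001],[0,0,0],1],
    [[0,0,0.002],[0,0,0],1],
    [[0,0,0.003],[0,0,0],1],
    [[0,0,0.003],[0,0,0],1],
  ],
)

```text
time_s: 7.6
tcp_pos: [0.5776, 0.099, 0.1254]
eef_rot: [-179.9, 0.0, -176.4]
contact_force: [-0.4, -0.6, -2.6]
gripper_width: 0.027
```

Call:
step_arm(
  increments=[
    [[0,0,0.0005],[0,0,0],1],
    [[0,0,0.001],[0,0,0],1],
    [[0,0,0.001],[0,0,0],1],
  ],
)

```text
time_s: 7.9
tcp_pos: [0.5782, 0.099, 0.1254]
eef_rot: [-180.0, 0.1, -176.4]
contact_force: [-1.6, -0.4, 5.3]
gripper_width: 0.0273
```

```bash
python3 - <<'E'
from h import *
from plant import r
c=r.capture("scene");cv2.imwrite("pics/s4.png",cv2.resize(c["color"][160:350,340:560,::-1],None,fx=3,fy=3))
inc(r.get_state(),[.577,.099,.182],-176.3)
E
```

```text
t 7.95 pos [0.57814328 0.09902505 0.12534572] [-1.79948480e+02  1.08338642e-01 -1.76379299e+02] w 0.02683415340974898 F [ 0.42485249 -0.92400878  6.1970261 ]
shift [ 0.001  -0.     -0.0567] turn [-0.0009  0.0019 -0.0014]
```

View pics/s4.png

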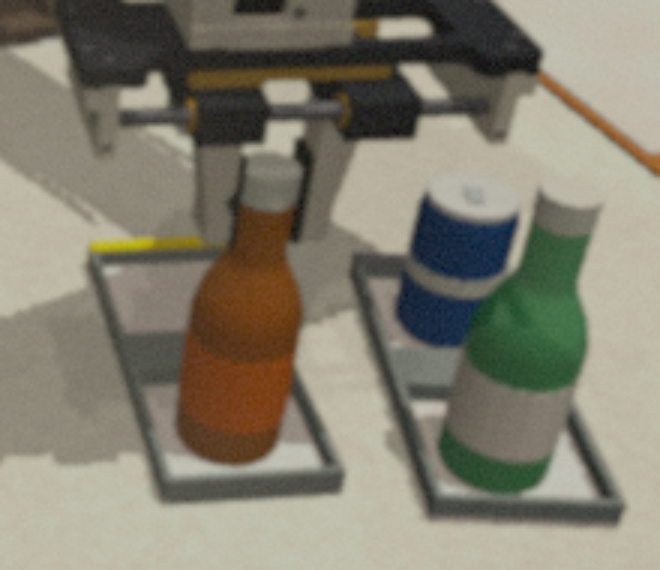

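Call:
step_arm(
  increments=[
    [[0,0,-0.0005],[0,0,0],0.65],
    [[0,0,-0.0005],[0,0,0],0.6],
    [[0,0,-0.0005],[0,0,0],0.5],
    [[0,0,-0.0005],[0,0,0],0.3],
    [[0,0,-0.0005],[0,0,0],0],
    [[0,0,-0.0005],[0,0,0],0],
    [[0,0,-0.0005],[0,0,0],0],
    [[0,0,-0.0005],[0,0,0],0],
  ],
)

```text
time_s: 8.75
tcp_pos: [0.5774, 0.099, 0.1248]
eef_rot: [-179.9, 0.0, -176.4]
contact_force: [-0.1, 0.2, -0.2]
gripper_width: 0.0776
```

Call:
step_arm(
  increments=[
    [[0,0,-0.02],[0,0,0],0],
    [[0,0,-0.05],[0,0,0],0],
    [[0,0,-0.08],[0,0,0],0],
    [[0,0,-0.1],[0,0,0],0],
    [[0,0,-0.1],[0,0,0],0],
    [[0,0,-0.1],[0,0,0],0],
  ],
)

```text
time_s: 9.35
tcp_pos: [0.5774, 0.0992, 0.225]
eef_rot: [-180.0, 0.0, -176.4]
contact_force: [-0.7, 0.5, -0.3]
gripper_width: 0.0877
```

```bash
python3 - <<'E'
from h import *
from plant import r
c=r.capture("scene");cv2.imwrite("pics/s5.png",cv2.resize(c["color"][160:350,340:560,::-1],None,fx=3,fy=3))
inc(r.get_state(),[.4555,-.314,.227],-176.4)
E
```

```text
t 9.4 pos [0.57696881 0.09899567 0.22421932] [-1.79950862e+02 -3.31884831e-02 -1.76413352e+02] w 0.08778970204980749 F [ 0.19468293  0.45984462 -0.0497058 ]
shift [ 0.1471 -0.4046 -0.0023] turn [-0.0009 -0.0006 -0.0002]
```

View pics/s5.png

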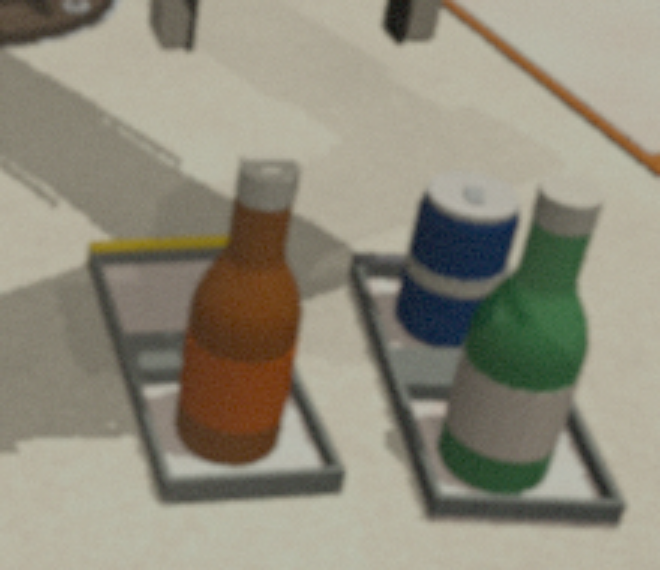

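Call:
step_arm(
  increments=[
    [[0.147,-0.405,0],[0,0,0],0],
    [[0.147,-0.405,0],[0,0,0],0],
    [[0.147,-0.405,0],[0,0,0],0],
    [[0.147,-0.405,0],[0,0,0],0],
    [[0.147,-0.405,0],[0,0,0],0],
    [[0.147,-0.405,0],[0,0,0],0],
    [[0.147,-0.405,0],[0,0,0],0],
    [[0.147,-0.405,0],[0,0,0],0],
    [[0.147,-0.405,0],[0,0,0],0],
    [[0.147,-0.405,0],[0,0,0],0],
  ],
)

```text
time_s: 10.4
tcp_pos: [0.4541, -0.3172, 0.2235]
eef_rot: [-180.0, -0.2, -176.6]
contact_force: [0.4, 0.0, -0.3]
gripper_width: 0.0872
```

Call:
step_arm(
  increments=[
    [[0,0,0],[0,0,0],0],
    [[0,0,0],[0,0,0],0],
    [[0,0,0],[0,0,0],0],
  ],
)

```text
time_s: 10.7
tcp_pos: [0.4564, -0.3134, 0.2249]
eef_rot: [-180.0, -0.0, -176.3]
contact_force: [-1.0, 0.0, 0.3]
gripper_width: 0.0879
```

```bash
python3 - <<'E'
from h import *
from plant import r
s=r.get_state()
inc(s,[.4555,-.314,.125],-176.4)
c=r.capture("wrist");cv2.imwrite("pics/w6.png",c["color"][:,:,::-1])
T=np.eye(4);T[:3,:3]=Rn.from_euler("xyz",s["eef_rot"],degrees=True).as_matrix();T[:3,3]=s["tcp_pos"]
import pickle;pickle.dump((c,T@c["T_tool_cam"]),open("w6.pkl","wb"))
E
```

```text
t 10.7 pos [ 0.45641803 -0.31341273  0.2249149 ] [-1.79958802e+02 -9.57723074e-03 -1.76321862e+02] w 0.08785402030636079 F [-0.95274583  0.03802284  0.25635914]
shift [ 0.0009 -0.0005  0.0999] turn [-0.0007 -0.0002  0.0014]
```

View pics/w6.png

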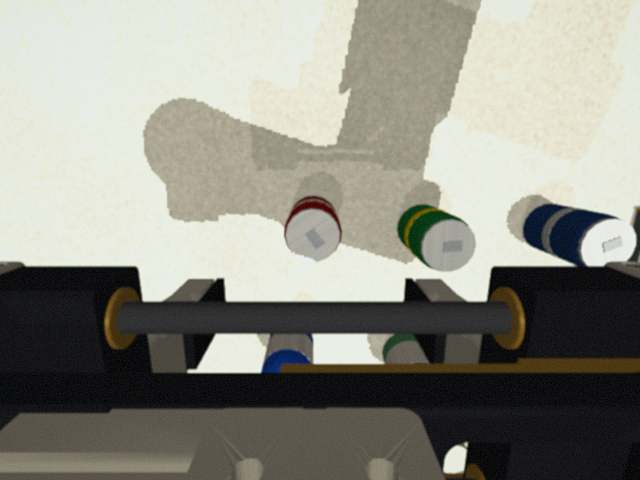

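```bash
python3 - <<'E'
from h import *
import pickle
c,T=pickle.load(open("w6.pkl","rb"))
p=onz(c,(313.5,234),.09,T);print(p, onz(c,(447,245),.09,T))
d=pickle.load(open("d0.pkl","rb"))["top"];print("blue",onz(d,(489,175),.16))
E
```

```text
[ 0.45486365 -0.31469283  0.09      ] [ 0.45714994 -0.19695725  0.09      ]
blue [ 0.60692881 -0.32115889  0.16      ]
```

Call:
step_arm(
  increments=[
    [[0.0015,-0.0015,0.03],[0,0,0],0],
    [[0.0015,-0.0015,0.06],[0,0,0],0],
    [[0.0015,-0.0015,0.09],[0,0,0],0],
    [[0.0015,-0.0015,0.12],[0,0,0],0],
    [[0.0015,-0.0015,0.145],[0,0,0],0],
    [[0.0015,-0.0015,0.165],[0,0,0],0],
    [[0.0015,-0.0015,0.18],[0,0,0],0],
    [[0.0015,-0.0015,0.189],[0,0,0],0],
    [[0.0015,-0.0015,0.189],[0,0,0],0],
    [[0.0015,-0.0015,0.189],[0,0,0],0],
  ],
)

```text
time_s: 11.75
tcp_pos: [0.4553, -0.316, 0.0367]
eef_rot: [-179.9, 0.0, -176.4]
contact_force: [0.0, -0.5, 0.7]
gripper_width: 0.0877
```

Call:
step_arm(
  force=20,
  increments=[
    [[0,0,0],[0,0,0],0.2],
    [[0,0,0],[0,0,0],0.3],
    [[0,0,0],[0,0,0],0.35],
    [[0,0,0],[0,0,0],0.4],
    [[0,0,0],[0,0,0],0.5],
    [[0,0,0],[0,0,0],1],
    [[0,0,0],[0,0,0],1],
    [[0,0,0],[0,0,0],1],
  ],
)

```text
time_s: 12.55
tcp_pos: [0.4548, -0.3162, 0.0363]
eef_rot: [-179.9, 0.0, -176.4]
contact_force: [-0.5, 1.9, 3.4]
gripper_width: 0.0524
```

Call:
step_arm(
  force=25,
  increments=[
    [[0,0,0],[0,0,0],1],
    [[0,0,-0.008],[0,0,0],1],
    [[0,0,-0.025],[0,0,0],1],
    [[0,0,-0.045],[0,0,0],1],
    [[0,0,-0.07],[0,0,0],1],
    [[0,0,-0.095],[0,0,0],1],
    [[0,0,-0.12],[0,0,0],1],
    [[0,0,-0.135],[0,0,0],1],
    [[0,0,-0.14],[0,0,0],1],
    [[0,0,-0.14],[0,0,0],1],
  ],
)

```text
time_s: 13.55
tcp_pos: [0.4547, -0.316, 0.1766]
eef_rot: [-179.9, 0.1, -176.4]
contact_force: [-0.1, 0.3, -2.2]
gripper_width: 0.0521
```

```bash
python3 - <<'E'
from h import *
from plant import r
inc(r.get_state(),[.4635,.0918,.176],-176.3)
c=r.capture("scene");cv2.imwrite("pics/s7.png",c["color"][:,:,::-1])
E
```

```text
t 13.55 pos [ 0.45473756 -0.31596227  0.17659085] [-1.79938033e+02  6.21967389e-02 -1.76411152e+02] w 0.05205122117941403 F [-0.12335893  0.28444633 -2.19084347]
shift [-3.430e-02  4.064e-01  2.000e-04] turn [-0.0011  0.0011 -0.0019]
```

View pics/s7.png

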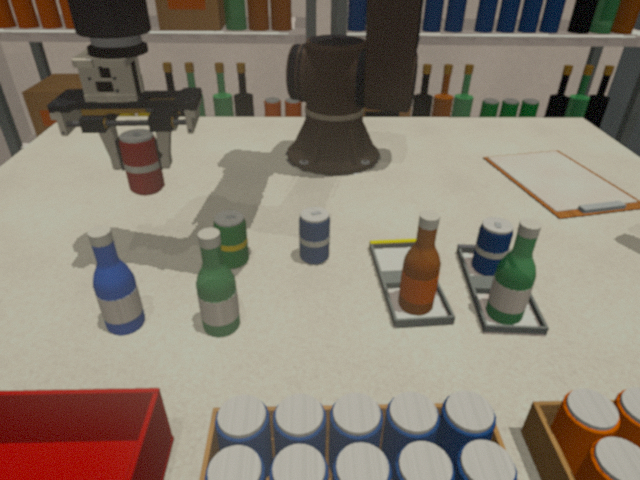

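Call:
step_arm(
  increments=[
    [[-0.001,0.01,0],[0,0,0],1],
    [[-0.003,0.035,0],[0,0,0],1],
    [[-0.006,0.07,0],[0,0,0],1],
    [[-0.009,0.105,0],[0,0,0],1],
    [[-0.012,0.14,0],[0,0,0],1],
    [[-0.015,0.175,0],[0,0,0],1],
    [[-0.018,0.21,0],[0,0,0],1],
    [[-0.021,0.245,0],[0,0,0],1],
    [[-0.023,0.275,0],[0,0,0],1],
    [[-0.025,0.3,0],[0,0,0],1],
  ],
)

```text
time_s: 14.6
tcp_pos: [0.4599, -0.0132, 0.175]
eef_rot: [-179.9, -0.1, -176.4]
contact_force: [0.2, 0.2, -2.5]
gripper_width: 0.0527
```

Call:
step_arm(
  increments=[
    [[-0.002,0.025,0],[0,0,0],1],
    [[-0.004,0.05,0],[0,0,0],1],
    [[-0.006,0.075,0],[0,0,0],1],
    [[-0.008,0.095,0],[0,0,0],1],
    [[-0.009,0.105,0],[0,0,0],1],
    [[-0.009,0.106,0],[0,0,0],1],
    [[-0.009,0.106,0],[0,0,0],1],
    [[-0.009,0.106,0],[0,0,0],1],
  ],
)

```text
time_s: 15.4
tcp_pos: [0.4629, 0.0907, 0.1755]
eef_rot: [-179.9, -0.0, -176.4]
contact_force: [0.0, -0.2, -2.1]
gripper_width: 0.0519
```

```bash
python3 - <<'E'
from h import *
from plant import r
inc(r.get_state(),[.4635,.0918,.0405],-176.3)
c=r.capture("scene");cv2.imwrite("pics/s8.png",c["color"][:,:,::-1])
c=r.capture("wrist");cv2.imwrite("pics/w8.png",c["color"][:,:,::-1])
E
```

```text
t 15.4 pos [0.46287036 0.09065961 0.17550843] [-1.79923621e+02 -2.65224843e-02 -1.76432222e+02] w 0.051949909963172405 F [ 0.00539322 -0.23008491 -2.13260075]
shift [-0.0008  0.0013  0.135 ] turn [-0.0013 -0.0005 -0.0023]
```

View pics/s8.png

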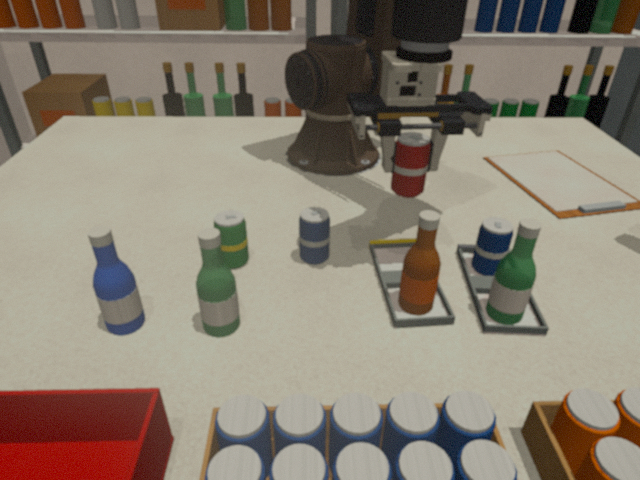

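View pics/w8.png

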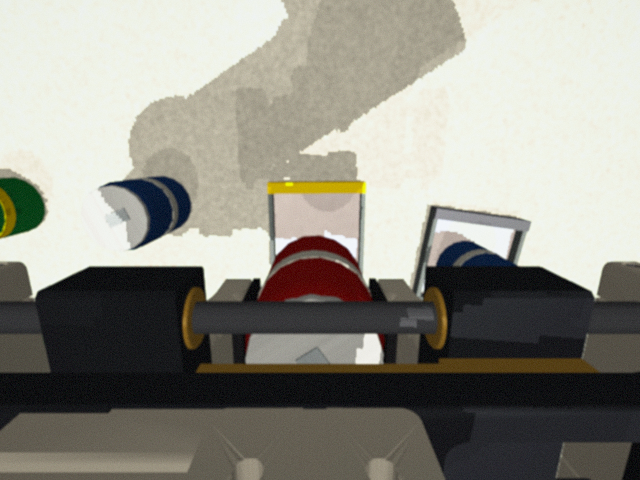

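Call:
step_arm(
  increments=[
    [[-0.001,0.001,0.01],[0,0,0],1],
    [[-0.001,0.001,0.03],[0,0,0],1],
    [[-0.001,0.001,0.05],[0,0,0],1],
    [[-0.001,0.001,0.07],[0,0,0],1],
    [[-0.001,0.001,0.09],[0,0,0],1],
    [[-0.001,0.001,0.105],[0,0,0],1],
    [[-0.001,0.001,0.117],[0,0,0],1],
    [[-0.001,0.001,0.125],[0,0,0],1],
    [[-0.001,0.001,0.13],[0,0,0],1],
    [[-0.001,0.001,0.13],[0,0,0],1],
  ],
)

```text
time_s: 16.5
tcp_pos: [0.4639, 0.092, 0.0452]
eef_rot: [-179.9, -0.0, -176.4]
contact_force: [0.3, -0.6, -1.9]
gripper_width: 0.0525
```

Call:
step_arm(
  increments=[
    [[0,0,0.001],[0,0,0],1],
    [[0,0,0.002],[0,0,0],1],
    [[0,0,0.003],[0,0,0],1],
    [[0,0,0.004],[0,0,0],1],
    [[0,0,0.0045],[0,0,0],1],
    [[0,0,0.0045],[0,0,0],1],
  ],
)

```text
time_s: 17.1
tcp_pos: [0.4641, 0.0923, 0.0413]
eef_rot: [-179.9, 0.0, -176.4]
contact_force: [0.1, 0.8, -2.1]
gripper_width: 0.0524
```

Call:
step_arm(
  increments=[
    [[0,0,0.0005],[0,0,0],1],
    [[0,0,0.001],[0,0,0],1],
    [[0,0,0.0015],[0,0,0],1],
    [[0,0,0.0015],[0,0,0],1],
  ],
)

```text
time_s: 17.5
tcp_pos: [0.4642, 0.0923, 0.0403]
eef_rot: [-179.9, 0.0, -176.4]
contact_force: [-2.4, -0.3, 5.0]
gripper_width: 0.052
```

```bash
python3 - <<'E'
from h import *
from plant import r
c=r.capture("scene");cv2.imwrite("pics/s9.png",cv2.resize(c["color"][130:350,340:560,::-1],None,fx=2.7,fy=2.7))
inc(r.get_state(),[.4635,.0918,.0405],-176.3)
E
```

```text
t 17.55 pos [0.46425451 0.09231071 0.04029721] [-1.79942391e+02  2.45923078e-02 -1.76387484e+02] w 0.05226791482567892 F [-2.48909167  0.95407628  5.87036583]
shift [ 0.0008 -0.0005 -0.0002] turn [-0.001   0.0004 -0.0015]
```

View pics/s9.png

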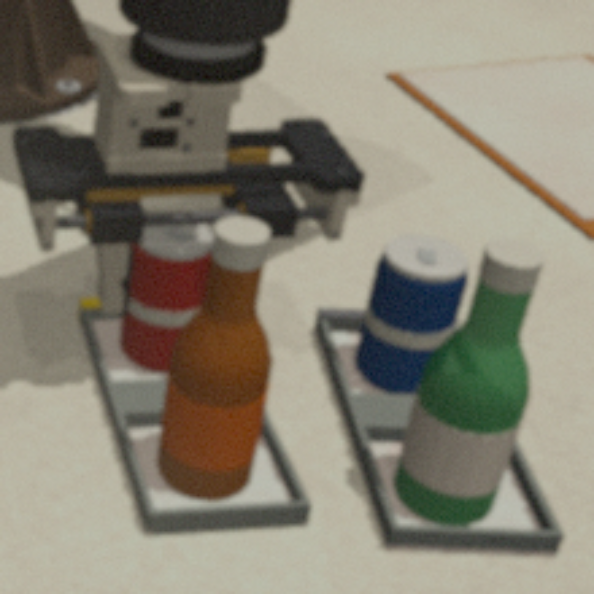

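Foot on the floor; release and retreat upward.

Call:
step_arm(
  increments=[
    [[0,0,-0.0005],[0,0,0],0.35],
    [[0,0,-0.0005],[0,0,0],0.25],
    [[0,0,-0.0005],[0,0,0],0.1],
    [[0,0,-0.0005],[0,0,0],0],
    [[0,0,-0.0005],[0,0,0],0],
    [[0,0,-0.0005],[0,0,0],0],
    [[0,0,-0.0005],[0,0,0],0],
  ],
)

```text
time_s: 18.25
tcp_pos: [0.4642, 0.0923, 0.0403]
eef_rot: [-179.9, 0.0, -176.4]
contact_force: [-0.1, 0.1, 0.7]
gripper_width: 0.0871
```

Call:
step_arm(
  increments=[
    [[0,0,-0.02],[0,0,0],0],
    [[0,0,-0.05],[0,0,0],0],
    [[0,0,-0.08],[0,0,0],0],
    [[0,0,-0.11],[0,0,0],0],
    [[0,0,-0.14],[0,0,0],0],
    [[0,0,-0.17],[0,0,0],0],
    [[0,0,-0.2],[0,0,0],0],
    [[0,0,-0.2],[0,0,0],0],
  ],
)

```text
time_s: 19.05
tcp_pos: [0.4661, 0.0932, 0.2445]
eef_rot: [179.9, 0.4, -176.4]
contact_force: [1.4, -0.6, 0.0]
gripper_width: 0.0873
```

Call:
step_arm(
  increments=[
    [[0,-0.2,0],[0,0,0],0],
    [[0,-0.2,0],[0,0,0],0],
    [[0,-0.2,0],[0,0,0],0],
    [[0,-0.2,0],[0,0,0],0],
    [[0,-0.2,0],[0,0,0],0],
    [[0,-0.2,0],[0,0,0],0],
    [[0,-0.2,0],[0,0,0],0],
    [[0,-0.2,0],[0,0,0],0],
  ],
)

```text
time_s: 19.85
tcp_pos: [0.4767, -0.106, 0.2404]
eef_rot: [-180.0, 0.0, -176.3]
contact_force: [-1.0, 0.1, -0.6]
gripper_width: 0.0876
```

```bash
python3 - <<'E'
from h import *
from plant import r
import pickle
c=r.capture("scene");t=r.capture("top")
cv2.imwrite("pics/s10.png",cv2.resize(c["color"][170:350,340:560,::-1],None,fx=2.7,fy=2.7))
cv2.imwrite("pics/t10.png",np.clip(1.4*cv2.resize(t["color"][160:310,115:285,::-1],None,fx=4,fy=4,interpolation=cv2.INTER_NEAREST),0,255).astype(np.uint8))
pickle.dump((c,t),open("f.pkl","wb"))
inc(r.get_state(),[.4635,.0918,.0405],-176.3)
E
```

```text
t 19.95 pos [ 0.47679372 -0.10597959  0.24053868] [-1.79948545e+02  2.05293494e-02 -1.76276344e+02] w 0.08749680029540546 F [0.04192989 0.90286239 0.40238448]
shift [0.0005 0.1984 0.1999] turn [-0.0009  0.0004  0.0004]
```

View pics/s10.png

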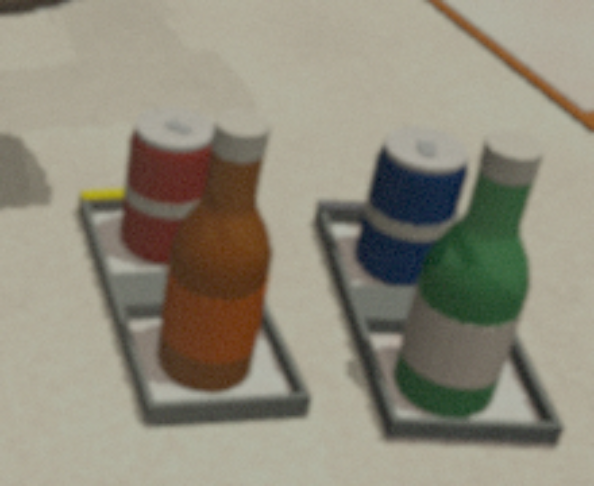

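View pics/t10.png

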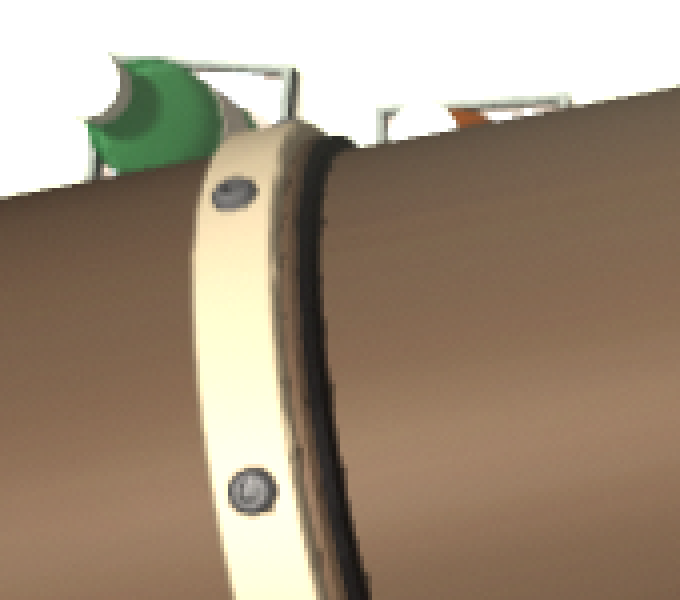

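```bash
python3 - <<'E'
from h import *
from plant import r
import pickle
c,t=pickle.load(open("f.pkl","rb"))
T=np.array([.520,.0955]);a=np.radians(3.7);R=np.array([[np.cos(a),np.sin(a)],[-np.sin(a),np.cos(a)]])
for n,p,z in(("can",(404.8,218.1),.094),("cap",(429.8,217),.164)):
    print(n,R@(onz(c,p,z)[:2]-T))
s=r.get_state();print(s["contact_force"],s["qd"].max())
r.close_job()
E
```

```text
can [-0.04930721 -0.00071747]
cap [ 0.06518968 -0.00218088]
[0.04192989 0.90286239 0.40238448] 0.1201063156473068
the job is handed in; nothing more can be done
```

I set the amber bottle upright in the back pocket of the yellow-edged tray and let it go. Then I stood the red can in the front pocket, backed the arm away and handed the job in at about 20 s.

- **Placing:** Both went down slowly, with about 5–6 N of contact before I opened the fingers. The final scene picture shows both standing upright.
- **Green bottle:** It looks unmoved by eye in that same picture; I did not measure it.
- **Position check (one scene view):** The can is at about (-49, -1) mm in the tray frame and the bottle at (+65, -2) mm. Both are inside the limits.
- **Disagreement:** Both readings are about 8 mm further along the tray than the fingers' release positions, which gave roughly ±57 mm. I take this to be hand-picked pixel error in the slanted view, because the bottle and can are off by the same amount.
- **Check that failed:** The top camera could not confirm the positions because the arm blocked its view of the tray.

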